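# Index the boring-jig slide to its notch and hold it

## Task

Take the boring jig's slide by its black handle and push it along its guides, so that the clamped slat goes in under the drill head, until you feel the spring ball click into the hidden notch. Stop there without running on to the far end of the guides, and finish with the slide standing still, the ball in the notch and the handle still gripped, as if for drilling; leave the other things on the bench where they are.

Things in the scene. Friction and masses are not known exactly. Their poses are not given: they have to be found in the camera images.
- jig: fixed boring jig, steel bed 360 x 400 x 20 mm. Origin on the bench, amid the two guides, which run along its y; bed x -160 to 200, y -200 to 200 mm; the robot is on its -x side. Grey drill head on a column overhangs x 30 to 180, y 50 to 130 mm, from 80 mm (drill tip) to 320 mm above the bench. The handle's path (x = -100 mm) is in the open
- handle (a point): grip centre of the slide's handle, an upright black block 22 mm thick along the jig's y, 36 mm along its x, its top 26 mm above and its foot 28 mm below this point; 82 mm above the bench; axes as the jig's. The same slide carries a pale clamped slat 70 x 250 x 18 mm, long along y, at jig x = 65 mm
- slide (a joint): travel of the slide (about 0.7 kg) along the jig's +y, in m: starts at 0 to 0.03, far end 0.19. Drags with about 1.2 N, stays where left. One notch inside the bed, out of sight, at a travel of 0.075 to 0.15 that differs each time: from some 5 mm before its middle it draws the slide in, it centres the slide if let go, and pulling out takes about 10 N along the guides
- pin (a joint): brass spring pin, 12 mm thick, in a steel collar amid the slide's plate; carries the ball. In m, growing downward: about 0.0003 while the ball rides on the flat, 0.0055 when it sits fully in the notch, about 0.004 when the slide is 2 mm off the notch's middle, 0.002 when 4 mm off (almost out)
- can_center (a point): bystander: closed metal can, 74 mm across, 100 mm high, standing on the bench; its centre
- tape_center (a point): bystander: roll of masking tape, 90 mm across, 25 mm high, lying flat on the bench; its centre
- offcut_center (a point): bystander: wood offcut 110 x 45 x 22 mm, lying on the bench; its centre

How it is judged:
By the outcome, as a careful person would: the job done as asked, in the order asked, and still so for the second after the job is handed in, while the arm keeps its last pose, push and grip.
It also fails if it takes over 45 s, if anything falls off the work surface, if the arm or the gripper's body presses on something with over 40 N, if the wrist force passes 120 N, or if a joint passes its speed limit or range.

## Robot

A 6-joint arm with a two-finger parallel gripper is mounted at the origin on the work surface. World frame = base frame: x ahead of the robot, y to its left, z up, the work surface at z = 0. Lengths are in mm, angles in rad, forces in N, time in s.
With the tool pointing down it reaches from about 275 to 750 mm from the base axis. Payload 10.2 kg.
Tool frame: the origin (TCP) lies on the mounting face of the last link; the fingertips stand 166 mm ahead of it and the grasp point (between the pads) lies 147 mm ahead of it; z points along the fingers, y is the line along which they close (so a half turn about z gives the same grasp; the last joint's range is limited). The gripper opens to 88 mm and grips with 3 to 60 N. Pads are 18 mm wide; open, the fingers measure 123 mm over their backs; the gripper's body (75 mm by 187 mm) begins 45 mm behind the grasp point.
Start: joints at [1.118, 0.313, 1.498, -0, 1.331, -0.223], TCP at [119.599, 511.203, 404.72] pointing down, gripper open.
Joint ranges: [-2.94, 2.94], [-0.97, 2.17], [0.19, 2.56], [-1.23, 4.37], [0.02, 3.11], [-2.88, 2.88]. Speed limits (rad/s): [2.39, 2.39, 3.01, 3.14, 3.14, 3.14].

## Interface

Orientations are given as a rotation vector (axis times angle).
In Python, from bench import get_state, optics, order gives the robot as it stands. The module is installed in compiled form; this text tells all that it offers.
- The arm moves only by the tool servo_tool, never from a script. Its argument "steps" is one flat list of numbers, 7 for each row, row after row: the shift along the tool's x, y, z in mm, then the turn, a rotation vector about the tool's x, y, z in degrees, then the opening in per cent of the stroke, from 0 (shut) to 100 (fully open). In form: [x, y, z, ax, ay, az, hand, x, y, z, ax, ay, az, hand, ...]. A call has 1 to 12 rows; each row shifts and turns the commanded pose from where the row before left it, along the tool's axes as they then stand; what a row does not reach is not made up. A row lasts 1/8 s, in which the tool goes at most 62.5 mm and 10.7 degrees, less where a joint would pass 70% of its speed; a pose out of reach is approached as far as the arm can. A call is refused whole if a number of a shift passes 62.5 or a number of a turn 10.7, either way. A call with a gripper value outside its range is refused whole. The fingers move at their own pace and stop on an object; "grip_force" is the grip in N (left out, the last holds). Time passes only in rows, so rows that do not move let the fingers close. It gives the time, the measured TCP pose, the force, the opening and the grip force at its end, in the units of the state.
- get_state(): the state, without advancing time (a new reading comes with each control period).
- optics.grab_frame(name): name is "scene" or "top" or "wrist"; returns a dict with "frame" (420x560x3 uint8, red, green, blue), "fx", "fy", "cx", "cy" (pixels), "camera_from_world" (4x4, takes a point from world to camera coordinates). Camera axes: x right, y down, z forward; pixel columns grow to the right and rows downward; lengths in mm; the calibration is good to about 2 mm. A picture is of the moment at which its call begins. There is no depth.
- order.sign_off(): hands the job in; it is judged then, once.
The state is a dict: "clock": time; "joint_pos": joint angles; "dq": joint speeds; "joint_efforts": joint torques, N m; "ee_pos": TCP position; "tool_rot": TCP orientation; "ft_force": force on the tool from outside, world axes, zero at the start; "moment": the same for the moment, N m; "opening": opening from 0.0 (shut) to 1.0 (fully open); "grasp_force": force on a finger pad.
Only numpy, scipy, OpenCV 4.12 (cv2) and the standard library are available. Lean on these libraries where they do the work, as an engineer would, in place of code of your own. Each camera call takes 0.05 s, during which the arm holds its last target. There are 200 camera calls.

## Working session

There is one attempt and no reset: what is moved stays moved. The work goes in short steps, Python scripts to look and compute and a tool call to move; the robot and the scene stay as the last step left them, time stands still between calls to the robot, and variables do not carry over. Pictures are saved under pics/ and viewed, at most 10 in all, crops included, and the job is handed in when it is done.

Besides the shell and the picture viewer there is one more tool, called after "Emit:" as name(argument=value, ...), one argument or row to a line, values as JSON. servo_tool: Moves the arm, as the interface text tells. Its arguments: {"type":"object","properties":{"steps":{"type":"array","items":{"type":"number"}},"grip_force":{"type":"number"}},"required":["steps"]}

```bash
mkdir -p pics
cat > h.py <<'E'
import numpy as np, cv2
from bench import get_state, optics, order
from scipy.spatial.transform import Rotation as R
def grab(n,name=None):
    d=optics.grab_frame(n)
    if name: cv2.imwrite(f'pics/{name}.png',d['frame'][:,:,::-1])
    return d
def cast(d,u,v,z):
    T=np.array(d['camera_from_world']); r=T[:3,:3].T@np.array([(u-d['cx'])/d['fx'],(v-d['cy'])/d['fy'],1]); o=-T[:3,:3].T@T[:3,3]
    return o+r*(z-o[2])/r[2]
def proj(d,p):
    T=np.array(d['camera_from_world']); c=T[:3,:3]@np.array(p)+T[:3,3]
    return d['fx']*c[0]/c[2]+d['cx'],d['fy']*c[1]/c[2]+d['cy']
E
python3 - <<'E'
from h import *
a=grab('top','top1');b=grab('scene','scene1')
cv2.imwrite('pics/both.png',cv2.resize(np.vstack([a['frame'],b['frame']])[:,:,::-1],None,fx=.7,fy=.7))
s=get_state();print(s)
for d in(a,b):
    T=np.array(d['camera_from_world']);print(-T[:3,:3].T@T[:3,3],T[2,:3],d['fx'])
E
```

```text
{'clock': 0.1, 'joint_pos': array([ 1.11760597e+00,  3.13406047e-01,  1.49830211e+00,  7.83288785e-06,
        1.33100453e+00, -2.23395066e-01]), 'dq': array([-0.00126343, -0.00077119, -0.00225004, -0.00038998,  0.00255464,
        0.0003014 ]), 'joint_efforts': array([ 3.98539021e-03, -4.02813292e+01, -2.52644044e+01,  6.96416432e-02,
        3.43171391e-02, -4.25301027e-05]), 'ee_pos': array([119.58384388, 511.18003688, 404.23426379]), 'tool_rot': array([-3.60127340e-01, -3.12050148e+00,  1.65546557e-03]), 'ft_force': array([ 0.17922356, -0.50123095, -0.01466313]), 'moment': array([ 0.00729861, -0.02883512,  0.0044349 ]), 'grasp_force': 0.0, 'opening': 1.0011750113859699}
[ 377.84702303   63.45603645 1075.86458412] [ 0.17319204 -0.02036829 -0.98467743] 386.4195132821705
[ 943.55859542 -353.91702287  977.90994777] [-0.37136489  0.39333674 -0.84105548] 461.239078272665
```

View pics/top1.png

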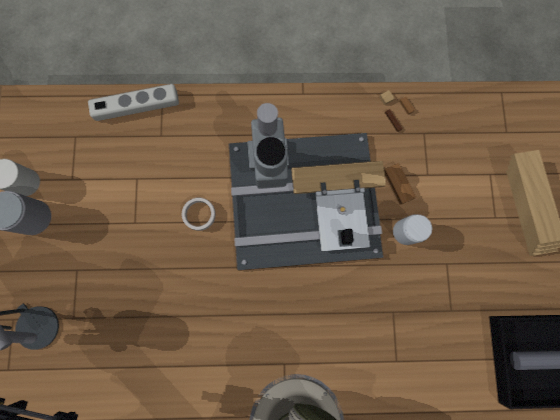

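View pics/scene1.png

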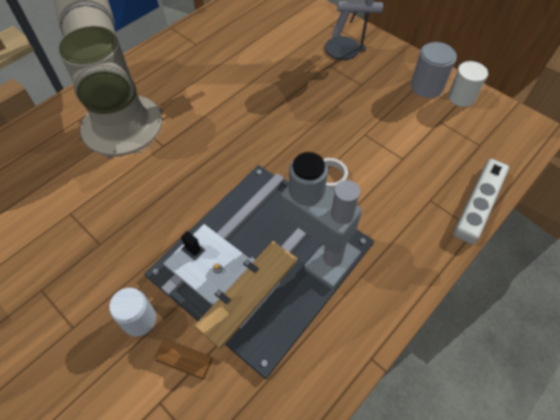

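Run:
```python
from h import *
a=grab('top');b=grab('scene')
def blob(d,c,w):
    f=d['frame'].max(2);u0,v0=c[0]-w,c[1]-w
    m=(f[v0:v0+2*w,u0:u0+2*w]<30).astype(np.uint8)
    n,l,s,ce=cv2.connectedComponentsWithStats(m)
    for i in range(1,n):
        if s[i,4]>20: print('blob',s[i,:]+[u0,v0,0,0,0],ce[i]+[u0,v0])
blob(a,(346,237),20);blob(b,(192,243),20)
# bed screws (approx px) & corners at z=20
f=a['frame'].astype(int); hsv=cv2.cvtColor(a['frame'],cv2.COLOR_RGB2HSV)
for p in[(231,143),(369,134),(381,260),(238,269)]: print(p,cast(a,*p,20).round(1))
c=[cast(a,*p,20)[:2] for p in[(231,143),(369,134),(381,260),(238,269)]]
print([np.linalg.norm(c[i]-c[i-1]).round(1) for i in range(4)])
cs=[cast(b,*p,20)[:2] for p in[(260,168),(372,242),(265,368),(147,272)]];print('scene',np.round(cs,1))
print('h',cast(a,346,232,108),cast(b,189,237,108))
crop=cv2.resize(a['frame'][120:280,220:440,::-1],None,fx=3.6,fy=3.6,interpolation=cv2.INTER_CUBIC)
cv2.imwrite('pics/c1.png',crop)
crop=cv2.resize(b['frame'][205:305,130:270,::-1],None,fx=5.6,fy=5.6,interpolation=cv2.INTER_CUBIC)
cv2.imwrite('pics/c2.png',crop)
```

```text
blob [341 229  12  16 150] [346.56 236.14]
blob [182 233  18  22 225] [190.45333333 243.68444444]
(231, 143) [751.8 169.4  20. ]
(369, 134) [ 774.6 -227.7   20. ]
(381, 260) [ 414.1 -239.3   20. ]
(238, 269) [396.4 149.3  20. ]
[np.float64(355.9), np.float64(397.7), np.float64(360.7), np.float64(389.1)]
scene [[ 409.9  146.6]
 [ 754.2  169.1]
 [ 768.6 -208.4]
 [ 427.8 -238.5]]
h [ 482.49961894 -129.85763651  108.        ] [ 476.45120157 -136.33818577  108.        ]
```

View pics/c1.png

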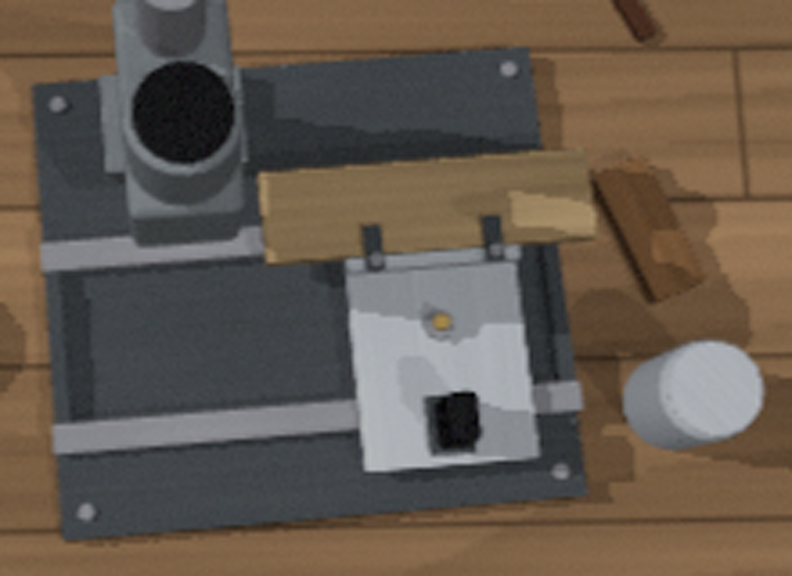

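View pics/c2.png

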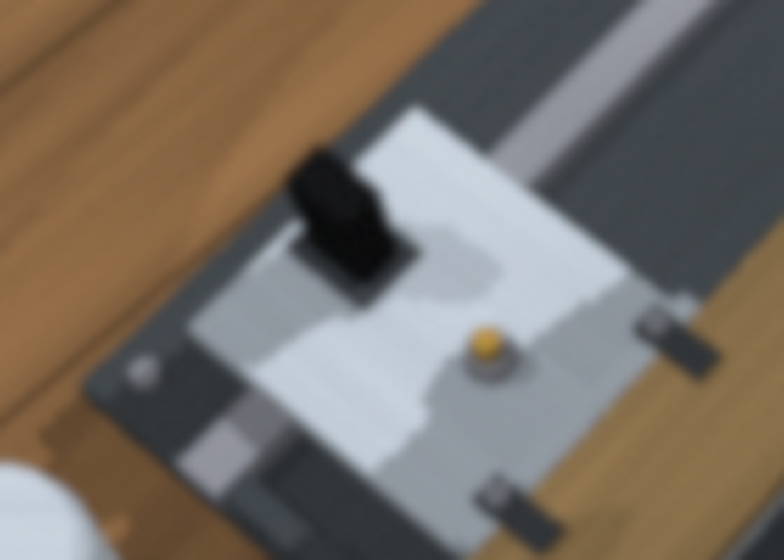

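The top view shows the bed corners at about (230,144), (367,133), (382,257), (238,269), with the handle at (346,236) and the can at (412,230). The scene view shows the handle at (190,243) and the brass pin at (217,266).

Run:
```python
from h import *
a=grab('top');b=grab('scene')
P=[cast(a,220+u/3.6,120+v/3.6,20)[:2] for u,v in[(35,85),(528,47),(584,493),(66,538)]]
S=[cast(a,220+u/3.6,120+v/3.6,20)[:2] for u,v in[(57,104),(509,69),(561,471),(87,512)]]
for Q in(P,S):
    Q=np.array(Q)
    yd=(Q[0]-Q[1]+Q[3]-Q[2]);yaw=np.arctan2(-yd[0],yd[1]);xd=(Q[0]-Q[3]+Q[1]-Q[2]);yaw2=np.arctan2(xd[1],xd[0])
    print('sides',np.linalg.norm(Q-np.roll(Q,1,0),axis=1).round(),'yaw',np.degrees([yaw,yaw2]).round(2),'c',Q.mean(0).round(1))
print('handle mid',cast(a,346.6,236.1,82),cast(b,190.5,243.7,82))
c=np.array(P).mean(0)
yaw=np.radians(3.);ex=np.array([np.cos(yaw),np.sin(yaw)]);ey=np.array([-ex[1],ex[0]])
o=c-20*ex;h=cast(a,346.6,236.1,82)[:2];print('origin',o,'handle in jig',(h-o)@ex,(h-o)@ey)
s=get_state();Rm=R.from_rotvec(s['tool_rot']).as_matrix();print(Rm.round(3))
```

```text
sides [356. 395. 356. 393.] yaw [3.97 3.76] c [586.2 -35.7]
sides [321. 361. 321. 360.] yaw [3.98 4.01] c [586.7 -35.8]
handle mid [ 474.64563614 -136.09350123   82.        ] [ 477.57036864 -138.64239414   82.        ]
origin [566.27617402 -36.76573618] handle in jig -96.70337497532051 -94.39606797757055
[[-0.974  0.228 -0.   ]
 [ 0.228  0.974 -0.   ]
 [ 0.    -0.    -1.   ]]
```

Emit:
servo_tool(
  steps=[-38, -42, 0, 0, 0, 0, 100, -38, -42, 0, 0, 0, 0, 100, -38, -42, 0, 0, 0, 0, 100, -38, -42, 0, 0, 0, 0, 100, -38, -42, 0, 0, 0, 0, 100, -38, -42, 0, 0, 0, 0, 100, -38, -42, 0, 0, 0, 0, 100, -38, -42, 0, 0, 0, 0, 100, -38, -42, 0, 0, 0, 0, 100, -38, -42, 0, 0, 0, 0, 100, -38, -42, 0, 0, 0, 0, 100, -38, -42, 0, 0, 0, 0, 100],
  grip_force=25,
)

```text
clock: 1.8
ee_pos: [449.4, -85.3, 404.8]
tool_rot: [0.361, 3.12, 0.0]
ft_force: [1.4, 0.8, 0.6]
opening: 1.005
grasp_force: 0.0
```

Emit:
servo_tool(
  steps=[-18, -23, 0, 0, 0, 0, 100, -19, -23, 0, 0, 0, 0, 100, 0, 0, 0, 0, 0, -6, 100, 0, 0, 0, 0, 0, -6, 100, 0, 0, 0, 0, 0, -5, 100, 0, 0, 0, 0, 0, 0, 100, 0, 0, 0, 0, 0, 0, 100],
)

```text
clock: 2.68
ee_pos: [474.4, -136.6, 404.7]
tool_rot: [-0.103, 3.14, 0.0]
ft_force: [0.6, -0.0, 0.6]
opening: 1.0
grasp_force: 0.0
```

Run:
```python
from h import *
d=grab('wrist','w1');s=get_state();print(s['clock'],s['ee_pos'],R.from_rotvec(s['tool_rot']).as_matrix().round(3),s['joint_pos'].round(2),s['ft_force'])
for z in(108,82):print(proj(d,(474,-137,z)))
f=d['frame'].max(2);m=(f<30).astype(np.uint8);n,l,st,ce=cv2.connectedComponentsWithStats(m)
for i in range(1,n):
    if st[i,4]>200:print(st[i],ce[i])
```

```text
2.725 [ 474.36284532 -136.61222855  404.71122947] [[-0.998 -0.066 -0.   ]
 [-0.066  0.998  0.   ]
 [ 0.     0.    -1.   ]] [-0.52  0.24  1.59  0.    1.31 -2.15] [ 0.09497398 -0.22353098  0.57366725]
(np.float64(279.84291929606826), np.float64(199.06406489298183))
(np.float64(279.8924074664693), np.float64(193.3571024767985))
[  50  312   72   49 1056] [ 82.47632576 343.89583333]
[424 317  85  36 877] [468.24287343 342.18472064]
[522 359  38  42 598] [543.71070234 375.19899666]
```

View pics/w1.png

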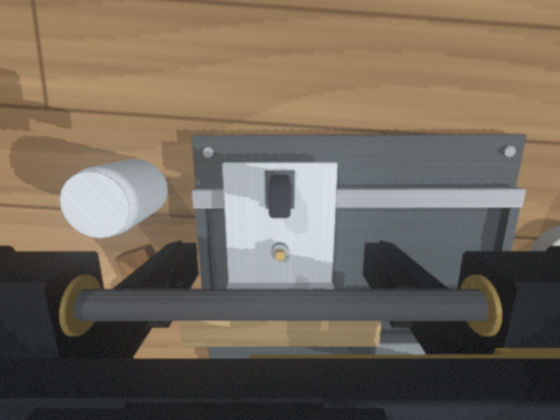

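The wrist view shows the handle at about (280,195), which agrees with its predicted pixel (280,199). The can at (115,198) is clear of the fingers, so I go down and grip.

Emit:
servo_tool(
  steps=[0, 0, 30, 0, 0, 0, 100, 0, 0, 30, 0, 0, 0, 100, 0, 0, 30, 0, 0, 0, 100, 0, 0, 30, 0, 0, 0, 100, 0, 0, 25, 0, 0, 0, 100, 0, 0, 17, 0, 0, 0, 100, 0, 0, 10, 0, 0, 0, 100, 0, 0, 0, 0, 0, 0, 100, 0, 0, 0, 0, 0, 0, 100],
  grip_force=35,
)

```text
clock: 3.85
ee_pos: [474.5, -136.7, 233.4]
tool_rot: [-0.105, 3.139, -0.001]
ft_force: [0.0, -0.3, 0.4]
opening: 1.003
grasp_force: 0.0
```

Emit:
servo_tool(
  steps=[0, 0, 0, 0, 0, 0, 40, 0, 0, 0, 0, 0, 0, 30, 0, 0, 0, 0, 0, 0, 0, 0, 0, 0, 0, 0, 0, 0, 0, 0, 0, 0, 0, 0, 0, 0, 0, 0, 0, 0, 0, 0, 0, 0, 0, 0, 0, 0, 0, 0, 0, 0, 0, 0, 0, 0],
)

```text
clock: 4.85
ee_pos: [474.4, -136.6, 232.7]
tool_rot: [-0.105, 3.14, -0.0]
ft_force: [0.4, -0.2, 0.2]
opening: 0.248
grasp_force: 35.0
```

Run:
```python
from h import *
d=grab('wrist','w2');s=get_state();print(s['clock'],s['ee_pos'],s['ft_force'],s['moment'],s['opening']*88,s['grasp_force'])
```

```text
4.9 [ 474.36224777 -136.64883662  232.72286621] [-0.03426914 -0.08260436 -0.60698623] [-0.01735569  0.04147159  0.04239811] 21.405475682363345 34.98718490140163
```

View pics/w2.png

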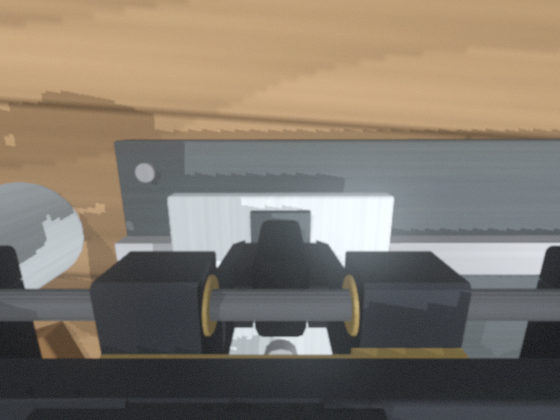

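The handle is held: opening 21.4 mm, grip 35 N, at image (280,240). Next a quick push of 34 mm, short of the earliest possible notch, then small felt steps.

Emit:
servo_tool(
  steps=[0, 4, 0, 0, 0, 0, 0, 0, 6, 0, 0, 0, 0, 0, 0, 6, 0, 0, 0, 0, 0, 0, 6, 0, 0, 0, 0, 0, 0, 6, 0, 0, 0, 0, 0, 0, 4, 0, 0, 0, 0, 0, 0, 2, 0, 0, 0, 0, 0, 0, 0, 0, 0, 0, 0, 0],
)

```text
clock: 5.9
ee_pos: [472.1, -102.5, 232.7]
tool_rot: [0.105, -3.14, -0.001]
ft_force: [-0.3, 0.8, 0.7]
opening: 0.246
grasp_force: 35.0
```

Emit:
servo_tool(
  steps=[0, 2.5, 0, 0, 0, 0, 0, 0, 0, 0, 0, 0, 0, 0, 0, 0, 0, 0, 0, 0, 0],
)

```text
clock: 6.28
ee_pos: [471.9, -100.2, 232.7]
tool_rot: [0.105, -3.14, -0.0]
ft_force: [-0.8, 0.1, 1.1]
opening: 0.242
grasp_force: 35.0
```

Emit:
servo_tool(
  steps=[0, 2.5, 0, 0, 0, 0, 0, 0, 0, 0, 0, 0, 0, 0, 0, 0, 0, 0, 0, 0, 0],
)

```text
clock: 6.65
ee_pos: [471.7, -97.6, 232.7]
tool_rot: [0.105, -3.14, -0.0]
ft_force: [-1.7, 0.2, 3.8]
opening: 0.247
grasp_force: 35.0
```

Run:
```python
from h import *
a=grab('top');b=grab('scene','s2');s=get_state();print(s['ee_pos'],s['ft_force'],s['moment'],s['opening'])
```

```text
[471.72745745 -97.68730644 232.72771059] [-2.0113538   0.40677428  1.65069832] [-0.01536413  0.25058075 -0.01213195] 0.24722981652846765
```

Emit:
servo_tool(
  steps=[0, 2.5, 0, 0, 0, 0, 0, 0, 0, 0, 0, 0, 0, 0],
)

```text
clock: 7.0
ee_pos: [471.6, -95.1, 232.7]
tool_rot: [0.105, -3.14, -0.0]
ft_force: [-2.4, -0.3, 2.1]
opening: 0.244
grasp_force: 35.0
```

Emit:
servo_tool(
  steps=[0, 2.5, 0, 0, 0, 0, 0, 0, 0, 0, 0, 0, 0, 0],
)

```text
clock: 7.25
ee_pos: [471.4, -92.5, 232.7]
tool_rot: [0.105, -3.14, -0.0]
ft_force: [-1.4, -1.0, 2.0]
opening: 0.248
grasp_force: 35.0
```

Emit:
servo_tool(
  steps=[0, 2.5, 0, 0, 0, 0, 0, 0, 0, 0, 0, 0, 0, 0],
)

```text
clock: 7.5
ee_pos: [471.2, -90.0, 232.7]
tool_rot: [0.105, -3.14, -0.0]
ft_force: [-2.3, -0.4, 4.2]
opening: 0.25
grasp_force: 35.0
```

Emit:
servo_tool(
  steps=[0, 2.5, 0, 0, 0, 0, 0, 0, 0, 0, 0, 0, 0, 0],
)

```text
clock: 7.75
ee_pos: [471.0, -87.5, 232.7]
tool_rot: [0.105, -3.14, -0.0]
ft_force: [-3.0, 1.0, 2.6]
opening: 0.247
grasp_force: 35.0
```

Emit:
servo_tool(
  steps=[0, 2.5, 0, 0, 0, 0, 0, 0, 0, 0, 0, 0, 0, 0],
)

```text
clock: 8.0
ee_pos: [470.9, -85.1, 232.7]
tool_rot: [0.105, -3.14, -0.0]
ft_force: [-3.2, 0.6, 3.2]
opening: 0.245
grasp_force: 35.0
```

Emit:
servo_tool(
  steps=[0, 2.5, 0, 0, 0, 0, 0, 0, 0, 0, 0, 0, 0, 0],
)

```text
clock: 8.25
ee_pos: [470.7, -82.5, 232.7]
tool_rot: [0.105, -3.14, -0.001]
ft_force: [-3.7, -0.2, 3.3]
opening: 0.25
grasp_force: 35.0
```

Emit:
servo_tool(
  steps=[0.1, 2.5, 0, 0, 0, 0, 0, 0, 0, 0, 0, 0, 0, 0],
)

```text
clock: 8.5
ee_pos: [470.5, -80.1, 232.7]
tool_rot: [-0.105, 3.14, 0.0]
ft_force: [-3.2, -0.1, 2.9]
opening: 0.247
grasp_force: 35.0
```

Emit:
servo_tool(
  steps=[0.1, 2.5, 0, 0, 0, 0, 0, 0, 0, 0, 0, 0, 0, 0],
)

```text
clock: 8.75
ee_pos: [470.3, -77.6, 232.7]
tool_rot: [-0.105, 3.139, 0.0]
ft_force: [-1.5, 0.4, 1.6]
opening: 0.247
grasp_force: 35.0
```

Emit:
servo_tool(
  steps=[0.1, 2.5, 0, 0, 0, 0, 0, 0, 0, 0, 0, 0, 0, 0],
)

```text
clock: 9.0
ee_pos: [470.0, -75.1, 232.7]
tool_rot: [-0.105, 3.139, 0.0]
ft_force: [0.9, 0.6, -0.1]
opening: 0.247
grasp_force: 35.0
```

Emit:
servo_tool(
  steps=[0, 2.5, 0, 0, 0, 0, 0, 0, 0, 0, 0, 0, 0, 0],
)

```text
clock: 9.25
ee_pos: [469.9, -72.6, 232.7]
tool_rot: [-0.105, 3.139, 0.0]
ft_force: [2.1, 0.3, -0.3]
opening: 0.249
grasp_force: 35.0
```

Emit:
servo_tool(
  steps=[0, 2.5, 0, 0, 0, 0, 0, 0, 0, 0, 0, 0, 0, 0],
)

```text
clock: 9.5
ee_pos: [469.7, -70.1, 232.7]
tool_rot: [-0.105, 3.139, 0.0]
ft_force: [2.7, 0.1, -1.6]
opening: 0.246
grasp_force: 35.0
```

Emit:
servo_tool(
  steps=[0, 2.5, 0, 0, 0, 0, 0, 0, 0, 0, 0, 0, 0, 0],
)

```text
clock: 9.75
ee_pos: [469.5, -67.6, 232.7]
tool_rot: [-0.105, 3.139, 0.0]
ft_force: [3.6, 0.1, -1.8]
opening: 0.248
grasp_force: 35.0
```

Emit:
servo_tool(
  steps=[-0.1, 2.5, 0, 0, 0, 0, 0, 0, 0, 0, 0, 0, 0, 0],
)

```text
clock: 10.0
ee_pos: [469.4, -65.1, 232.7]
tool_rot: [-0.105, 3.14, 0.0]
ft_force: [3.7, 1.1, -2.1]
opening: 0.248
grasp_force: 35.0
```

Emit:
servo_tool(
  steps=[0, 2.5, 0, 0, 0, 0, 0, 0, 0, 0, 0, 0, 0, 0],
)

```text
clock: 10.25
ee_pos: [469.2, -62.6, 232.7]
tool_rot: [-0.105, 3.14, 0.0]
ft_force: [4.2, 1.5, -1.9]
opening: 0.244
grasp_force: 35.0
```

Emit:
servo_tool(
  steps=[0, 2.5, 0, 0, 0, 0, 0, 0, 0, 0, 0, 0, 0, 0],
)

```text
clock: 10.5
ee_pos: [469.1, -60.0, 232.7]
tool_rot: [-0.105, 3.14, 0.001]
ft_force: [4.6, 2.9, -2.2]
opening: 0.244
grasp_force: 35.0
```

Emit:
servo_tool(
  steps=[-0.1, 1.5, 0, 0, 0, 0, 0, 0, 0, 0, 0, 0, 0, 0, 0, 0, 0, 0, 0, 0, 0],
)

```text
clock: 10.88
ee_pos: [469.0, -58.7, 232.7]
tool_rot: [0.105, -3.14, -0.001]
ft_force: [3.5, 3.1, -1.7]
opening: 0.245
grasp_force: 35.0
```

Run:
```python
from h import *
b=grab('scene','s3');w=grab('wrist');s=get_state();print(s['ee_pos'],s['ft_force'],s['moment'],s['opening'])
c1=cv2.resize(b['frame'][170:300,170:310,::-1],(560,520),interpolation=cv2.INTER_CUBIC)
cv2.imwrite('pics/c3.png',c1)
```

```text
[469.01327777 -58.6794628  232.72024162] [ 3.81321175  3.93055832 -0.89859871] [ 0.50652634 -0.5177331   0.0899006 ] 0.24437104847001828
```

View pics/c3.png

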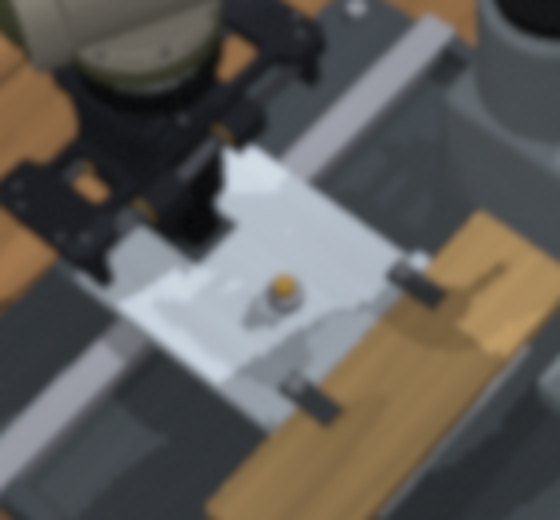

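The slide holds the handle and the brass pin still shows at crop (284,288). The force along the guides has begun to pull forward by 3–4 N, so I go on in small steps.

Emit:
servo_tool(
  steps=[0, 1, 0, 0, 0, 0, 0, 0, 0, 0, 0, 0, 0, 0],
)

```text
clock: 11.22
ee_pos: [469.0, -57.8, 232.7]
tool_rot: [0.105, -3.14, -0.0]
ft_force: [3.1, 1.4, -0.9]
opening: 0.246
grasp_force: 35.0
```

Emit:
servo_tool(
  steps=[0, 1, 0, 0, 0, 0, 0, 0, 0, 0, 0, 0, 0, 0],
)

```text
clock: 11.48
ee_pos: [468.9, -56.7, 232.7]
tool_rot: [0.105, -3.14, -0.0]
ft_force: [3.2, 3.5, -0.1]
opening: 0.247
grasp_force: 35.0
```

Emit:
servo_tool(
  steps=[0, 1, 0, 0, 0, 0, 0, 0, 0, 0, 0, 0, 0, 0],
)

```text
clock: 11.72
ee_pos: [468.8, -55.6, 232.7]
tool_rot: [0.105, -3.14, -0.0]
ft_force: [2.0, 4.5, 0.1]
opening: 0.245
grasp_force: 35.0
```

Emit:
servo_tool(
  steps=[0, 1, 0, 0, 0, 0, 0, 0, 0, 0, 0, 0, 0, 0],
)

```text
clock: 11.98
ee_pos: [468.7, -54.7, 232.7]
tool_rot: [0.105, -3.14, -0.001]
ft_force: [2.3, 4.5, 1.4]
opening: 0.245
grasp_force: 35.0
```

Emit:
servo_tool(
  steps=[0, 1, 0, 0, 0, 0, 0, 0, 0, 0, 0, 0, 0, 0],
)

```text
clock: 12.22
ee_pos: [468.7, -53.9, 232.7]
tool_rot: [0.105, -3.14, 0.001]
ft_force: [2.1, 0.5, 0.5]
opening: 0.25
grasp_force: 35.0
```

Emit:
servo_tool(
  steps=[0, 1, 0, 0, 0, 0, 0, 0, 0, 0, 0, 0, 0, 0],
)

```text
clock: 12.48
ee_pos: [468.7, -53.3, 232.7]
tool_rot: [0.105, -3.14, 0.002]
ft_force: [0.9, -4.9, -2.4]
opening: 0.245
grasp_force: 35.0
```

The pull grew to +4.5 N and then turned to −4.9 N around y = −54, so the notch's middle has been reached. I ease back 0.8 mm and check the pin's drop.

Emit:
servo_tool(
  steps=[0, -0.8, 0, 0, 0, 0, 0, 0, 0, 0, 0, 0, 0, 0, 0, 0, 0, 0, 0, 0, 0, 0, 0, 0, 0, 0, 0, 0],
)

```text
clock: 12.98
ee_pos: [468.7, -53.7, 232.7]
tool_rot: [0.105, -3.14, 0.0]
ft_force: [0.3, -3.4, -0.4]
opening: 0.246
grasp_force: 35.0
```

Run:
```python
from h import *
b=grab('scene','s4');s=get_state();print(s['clock'],s['ee_pos'],s['ft_force'],s['opening'])
def gold(f,uv):
    h=cv2.cvtColor(f,cv2.COLOR_RGB2HSV).astype(int);u,v=map(int,uv);w=9
    c=h[v-w:v+w,u-w:u+w];g=((c[...,0]>12)&(c[...,0]<28)&(c[...,1]>70))*np.clip(c[...,1]-70,0,None)
    y,x=np.mgrid[v-w:v+w,u-w:u+w];return np.array([(x*g).sum(),(y*g).sum()])/g.sum(),(g>0).sum()
ld=lambda n:cv2.imread(f'pics/{n}.png')[:,:,::-1]
y0=-136.65;seed=np.array([217,266]);p0,n=gold(ld('scene1'),seed);print(p0,n)
P0=cast(b,*p0,78)
for nm,ee in(('s2',[471.7,-97.7]),('s3',[469.0,-58.7]),('s4',s['ee_pos'][:2])):
    P=P0+[ee[0]-474.4,ee[1]+136.65,0];q=np.array(proj(b,P));q5=np.array(proj(b,P-[0,0,5]))
    g,n=gold(ld(nm),q.round());print(nm,'pred',q.round(2),'pred-5mm',q5.round(2),'meas',g.round(2),n)
ims=[cv2.resize(ld(nm)[int(v)-25:int(v)+25,int(u)-25:int(u)+25,::-1],(260,260),interpolation=cv2.INTER_CUBIC) for nm,(u,v) in [('s2',proj(b,P0+[-2.7,39,0])),('s3',proj(b,P0+[-5.4,78,0])),('s4',proj(b,P0+[-5.7,82.7,0]))]]
cv2.imwrite('pics/c4.png',np.hstack(ims))
```

```text
13.025 [468.69573989 -53.69902863 232.73577601] [ 0.26826366 -3.99385579 -0.05036923] 0.24773967504846375
[216.5089141  266.23338736] 25
s2 pred [228.81 253.47] pred-5mm [229.02 254.51] meas [228.71 253.32] 21
s3 pred [240.74 241.1 ] pred-5mm [240.9  242.17] meas [240.49 241.27] 18
s4 pred [242.25 239.55] pred-5mm [242.4  240.63] meas [242.03 240.27] 18
```

View pics/c4.png

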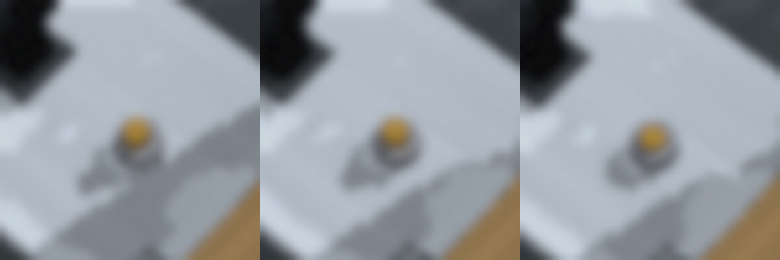

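The crops show the pin clearly lower in its collar in the last frame, at crop (653,137). The remaining −4 N says the slide is slightly past the middle, so I ease back.

Emit:
servo_tool(
  steps=[0, -0.5, 0, 0, 0, 0, 0, 0, 0, 0, 0, 0, 0, 0, 0, 0, 0, 0, 0, 0, 0, 0, 0, 0, 0, 0, 0, 0],
)

```text
clock: 13.52
ee_pos: [468.7, -54.0, 232.7]
tool_rot: [0.105, -3.14, -0.001]
ft_force: [0.2, 1.1, 1.5]
opening: 0.248
grasp_force: 35.0
```

Emit:
servo_tool(
  steps=[0, -0.4, 0, 0, 0, 0, 0, 0, 0, 0, 0, 0, 0, 0, 0, 0, 0, 0, 0, 0, 0, 0, 0, 0, 0, 0, 0, 0],
)

```text
clock: 14.02
ee_pos: [468.7, -54.3, 232.7]
tool_rot: [0.105, -3.14, -0.001]
ft_force: [1.7, 4.4, 2.6]
opening: 0.244
grasp_force: 35.0
```

Emit:
servo_tool(
  steps=[0, 0.3, 0, 0, 0, 0, 0, 0, 0, 0, 0, 0, 0, 0, 0, 0, 0, 0, 0, 0, 0, 0, 0, 0, 0, 0, 0, 0, 0, 0, 0, 0, 0, 0, 0],
)

```text
clock: 14.65
ee_pos: [468.7, -54.2, 232.7]
tool_rot: [0.105, -3.14, -0.0]
ft_force: [-0.2, 3.2, 2.5]
opening: 0.25
grasp_force: 35.0
```

Run:
```python
from h import *
b=grab('scene','s5');s=get_state();print(s['clock'],s['ee_pos'],s['ft_force'],s['opening'],s['grasp_force'],abs(s['dq']).max())
f=b['frame'];h=cv2.cvtColor(f,cv2.COLOR_RGB2HSV).astype(int);u,v,w=242,240,9
c=h[v-w:v+w,u-w:u+w];g=((c[...,0]>12)&(c[...,0]<28)&(c[...,1]>70))*np.clip(c[...,1]-70,0,None)
y,x=np.mgrid[v-w:v+w,u-w:u+w];print((x*g).sum()/g.sum(),(y*g).sum()/g.sum())
```

```text
14.7 [468.72786955 -54.23672499 232.73618924] [-0.17319592  2.75366117  1.84583302] 0.2446992351030702 34.99000494994107 0.0035527100895624284
241.82628571428572 240.4022857142857
```

Emit:
servo_tool(
  steps=[0, 0.2, 0, 0, 0, 0, 0, 0, 0, 0, 0, 0, 0, 0, 0, 0, 0, 0, 0, 0, 0, 0, 0, 0, 0, 0, 0, 0, 0, 0, 0, 0, 0, 0, 0],
)

```text
clock: 15.32
ee_pos: [468.7, -54.1, 232.7]
tool_rot: [0.105, -3.14, 0.0]
ft_force: [-0.8, 1.4, 1.7]
opening: 0.25
grasp_force: 35.0
```

```bash
python3 -c "
from h import *
print(order.sign_off())"
```

```text
the job is handed in; nothing more can be done
None
```

I handed the job in at about 15 s: the slide is standing still about 83 mm on from its start, the handle is still gripped at 35 N, and nothing else was touched. The force along the guides pulled forward, then reversed over about half a millimetre, and the pin looked roughly 3–5 mm lower, so I take the ball to be in the notch.

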